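Put the spices away in the roll-top bin

ROBOT

A 7-joint arm with a two-finger parallel gripper is mounted at the origin on a cart in front of the work surface, level with it; the furniture and walls round the work are solid. World frame = base frame: x ahead of the robot, y to its left, z up, the work surface at z = 0. Lengths are in m, angles in degrees, forces in N, time in s.
With the tool pointing down it reaches from about 0.425 to 0.95 m from the base axis. Payload 4.7 kg.
Tool frame: the origin (TCP) lies midway between the tips of the shut fingers; the grasp point (between the pads) lies 19 mm behind it; z points along the fingers, y is the line along which they close (so a half turn about z gives the same grasp; the last joint's range is limited). The gripper opens to 87 mm and grips with 3 to 60 N. Pads are 19 mm wide; open, the fingers measure 117 mm over their backs; the gripper's body (75 mm by 190 mm) begins 51 mm behind the grasp point.
Start: joints at [-73.046, 26.849, -2.785, 87.806, 1.381, 65.374, -4.715], TCP at [0.215, 0.64, 0.223] pointing down, gripper open.
Joint ranges: [-148.3, 148.3], [-19.14, 114.17], [-79.39, 73.82], [5.75, 140.21], [-59.74, 239.74], [12.07, 113.84], [-152.46, 152.46]. Speed limits (degrees/s): [147.25, 147.25, 180, 180, 180, 180, 180].

INTERFACE

Orientations are given as a 3x3 rotation matrix whose columns are the frame's x, y, z axes.
In Python, from station import bot, cams gives the robot as it stands.
- The arm moves only by the tool apply_moves, never from a script. Its argument "targets" is a list of rows, each a list of 4 numbers: the shift along the tool's x, y, z in m, then the turn about the tool's z in degrees. In form: [[x, y, z, spin], ...]. A call has 1 to 20 rows; each row is the pose to reach, as a shift and turn from the pose commanded when the call began, along the tool's axes at that moment; what a row does not reach only later rows make up. A row lasts 1/8 s, in which the tool goes at most 62.5 mm and 10.7 degrees, less where a joint would pass 70% of its speed; a pose out of reach is approached as far as the arm can. A call with a gripper value outside its range is refused whole. "jaw" is the finger opening in m, from 0 to 0.087, set as the call begins (left out, the last holds). The fingers move at their own pace and stop on an object; the grip force is fixed at half the most. Time passes only in rows, so rows that repeat a pose let the fingers close. It gives the time, the measured TCP pose, the force, the opening and the grip force at its end, in the units of the state.
- bot.sense(): the state, without advancing time (a new reading comes with each control period).
- cams.grab_frame(name): name is "side" or "top"; returns the picture (384x512x3 uint8, blue, green, red); there is no depth.
- cams.calibration(name): a dict with "intrinsics" (3x3 intrinsics, pixels), "cam_to_world" (4x4, takes a point from camera to world coordinates). Camera axes: x right, y up, looking along -z (the intrinsics and any distortion apply to the point x, -y, -z); pixel columns grow to the right and rows downward; lengths in m; the calibration is good to about 2 mm. A picture is of the moment at which its call begins. calibration takes no time and is no camera call.
- bot.close_job(): hands the job in; it is judged then, once.
The state is a dict: "time_s": time; "joint_positions": joint angles; "joint_velocities": joint speeds; "joint_torque": joint torques, N m; "ee_pos": TCP position; "orientation": TCP orientation; "force": force on the tool from outside, world axes, zero at the start; "moment": the same for the moment, N m; "finger_gap": finger opening in m; "finger_force": force on a finger pad.
Only numpy, scipy, OpenCV 4.12 (cv2) and the standard library are available. Lean on these libraries where they do the work, as an engineer would, in place of code of your own. Each camera call takes 0.05 s, during which the arm holds its last target. There are 200 camera calls.

TASK

Roll the slatted cover of the wooden bin fully up and back, take out whichever brown dropper bottles are in it and stand them upright on the cork mat, and put every spice jar and the low spice tin that stand on the worktop upright into the pockets inside the bin, one to a pocket. When all are in, roll the cover fully closed again; leave the mug and the honey jar where they are.

Things in the scene. Friction and masses are not known exactly. Their poses are not given: they have to be found in the camera images.
- roll_bin: wooden roll-top bin, fixed, 476 wide (y) x 328 deep (x) x 194 high; origin on the worktop under the centre; -x is its open front, y along its width. Half-round end cheeks, 12 thick, radius 164 about the track axis, stand at y = +-232; the track axis runs along y, 30 above the origin. The rear half (x > 0) is hooded by a fixed shell. Its floor is 12 thick; on it, along y, stands a pocket block 78 (x) x 306 (y) x 16 high, its centre line at x = -75.
- cover (a joint): slatted tambour cover, radius 150 about the track axis; angle in rad along its track: 0 = closed at the front, 1.5 = fully open (rolled up and back under the hood). A growing value carries the knob up and to the rear along an arc about the track axis. It stays wherever it is left; moving it takes about 3 to 7 N at the knob. Any start up to 0.25.
- cover_knob (a point): centre of the cover's steel barrel knob, 20 diameter, 30 long along y, with flat ends; on a thin stalk, 185 from the track axis, so 35 clear of the cover's face (centre to face). With the cover at joint value q the knob is at angle 0.175 + q rad above the bin's -x direction, seen from the track axis.
- mat_top (a point): centre of the top face of the cork mat
- cork_mat: flat rectangular cork mat, fixed, 95 (x) x 145 (y) x 5 thick, origin under its centre
- pocket0 (a point): floor centre of one of the four square pockets in the bin (54 x 54, 16 deep, 78 apart along the bin's y; pocket0 at +y). Axes as the bin's.
- pocket1 (a point): floor centre of one of the four square pockets in the bin (54 x 54, 16 deep, 78 apart along the bin's y; pocket0 at +y). Axes as the bin's.
- pocket2 (a point): floor centre of one of the four square pockets in the bin (54 x 54, 16 deep, 78 apart along the bin's y; pocket0 at +y). Axes as the bin's.
- pocket3 (a point): floor centre of one of the four square pockets in the bin (54 x 54, 16 deep, 78 apart along the bin's y; pocket0 at +y). Axes as the bin's.
- spice_a_mid (a point): spice jar with dark cap, 41 diameter, 105 high; point at its centre, half-way up (52.5 above its foot), z along its axis. May be absent.
- spice_b_mid (a point): spice jar with dark cap, 41 diameter, 105 high; point at its centre, half-way up (52.5 above its foot), z along its axis. May be absent.
- spice_c_mid (a point): spice jar with dark cap, 41 diameter, 105 high; point at its centre, half-way up (52.5 above its foot), z along its axis. May be absent.
- spice_tin_mid (a point): low round steel spice tin with a closed lid, red on top, 48 diameter, 36 high; point at its centre, half-way up (18 above its foot), z along its axis. Always there. It is much lower than the jars: a gripper that holds it may strike a jar standing close by or in the next pocket.
- dropper_1_mid (a point): brown dropper bottle, 33 diameter up to 65 high, then a dark collar 24 diameter up to 77, then a thin rubber bulb 12 diameter, 102 high in all; point at its centre, half-way up (51 above its foot), z along its axis. Starts in a pocket; may be absent.
- dropper_2_mid (a point): brown dropper bottle, 33 diameter up to 65 high, then a dark collar 24 diameter up to 77, then a thin rubber bulb 12 diameter, 102 high in all; point at its centre, half-way up (51 above its foot), z along its axis. Starts in a pocket; may be absent.
- mug_stripe: striped mug, 84 x 123 x 91 high, a bystander; origin under it
- honey_jar: honey jar with red lid, 60 diameter, 86 high, a bystander; origin under it

How it is judged:
By the outcome, as a careful person would: the job done as asked, in the order asked, and still so for the second after the job is handed in, with the robot touching nothing.
Of spice_a, spice_b, spice_c only 2 to 3 are there at a start; the rules pass over those that are not, and their reading is None.
Of dropper_1, dropper_2 only 1 to 2 are there at a start; the rules pass over those that are not, and their reading is None.
At some moment in a run one of spice_tin may be knocked a few centimetres aside while the robot is not near it.
It also fails if it takes over 210 s, if anything falls off the work surface, if the arm or the gripper's body presses on something with over 40 N, if the wrist force passes 120 N, or if a joint passes its speed limit or range.

## Working session

There is one attempt and no reset: what is moved stays moved. The work goes in short steps, Python scripts to look and compute and a tool call to move; the robot and the scene stay as the last step left them, time stands still between calls to the robot, and variables do not carry over. Pictures are saved under pics/ and viewed, at most 14 in all, crops included, and the job is handed in when it is done.

Besides the shell and the picture viewer there is one more tool, called after "Call:" as name(argument=value, ...) on one line, values as JSON. apply_moves: Moves the arm, as the interface text tells. Its arguments: {"type":"object","properties":{"targets":{"type":"array","items":{"type":"array","items":{"type":"number"}}},"jaw":{"type":"number"}},"required":["targets"]}

```bash
ls; mkdir -p pics; python3 - <<'E'
from station import bot,cams
import cv2,numpy as np
np.set_printoptions(precision=4,suppress=True)
s=bot.sense();print(s)
for n in("side","top"):
    c=cams.calibration(n);print(n,c)
    cv2.imwrite(f"pics/{n}0.png",cv2.resize(cams.grab_frame(n),(800,600),interpolation=cv2.INTER_CUBIC))
E
```

```text
pics
{'time_s': 0.0, 'joint_positions': array([-73.0451,  26.8966,  -2.7836,  87.8739,   1.381 ,  65.3734,
        -4.7159]), 'joint_velocities': array([ 0.0046,  0.0913, -0.0025, -0.0104,  0.0172,  0.002 , -0.051 ]), 'joint_torque': array([ -0.0003, -50.7985,  -0.0808, -23.6149,  -0.0613,   0.0382,
         0.0002]), 'ee_pos': array([0.2152, 0.6391, 0.2215]), 'orientation': array([[-0.9477,  0.3191, -0.0005],
       [ 0.3191,  0.9477, -0.0018],
       [-0.0001, -0.0019, -1.    ]]), 'force': array([0.2092, 0.0385, 1.2783]), 'moment': array([-0.0485, -0.0291,  0.0333]), 'finger_force': 0.0, 'finger_gap': 0.08744781481835806}
side {'intrinsics': array([[389.1652,   0.    , 254.9584],
       [  0.    , 389.1652, 187.0098],
       [  0.    ,   0.    ,   1.    ]]), 'cam_to_world': array([[-0.0222,  0.4007, -0.9159, -0.8622],
       [-0.9997, -0.0158,  0.0173, -0.111 ],
       [-0.0075,  0.9161,  0.4009,  0.6688],
       [ 0.    ,  0.    ,  0.    ,  1.    ]])}
top {'intrinsics': array([[428.0938,   0.    , 258.6684],
       [  0.    , 428.0938, 192.8428],
       [  0.    ,   0.    ,   1.    ]]), 'cam_to_world': array([[ 0.2793,  0.8499, -0.4468, -0.1003],
       [-0.9602,  0.2443, -0.1356, -0.2996],
       [-0.0061,  0.4668,  0.8843,  1.2277],
       [ 0.    ,  0.    ,  0.    ,  1.    ]])}
```

View pics/side0.png

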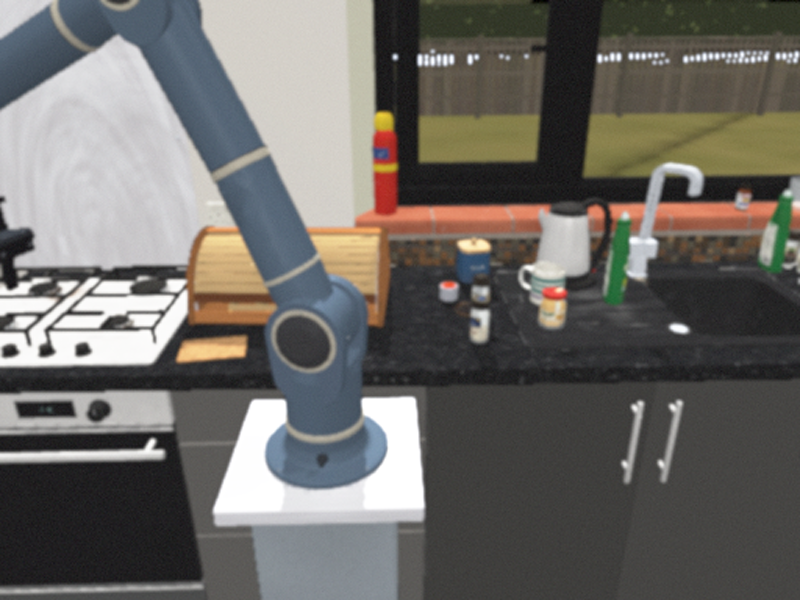

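View pics/top0.png

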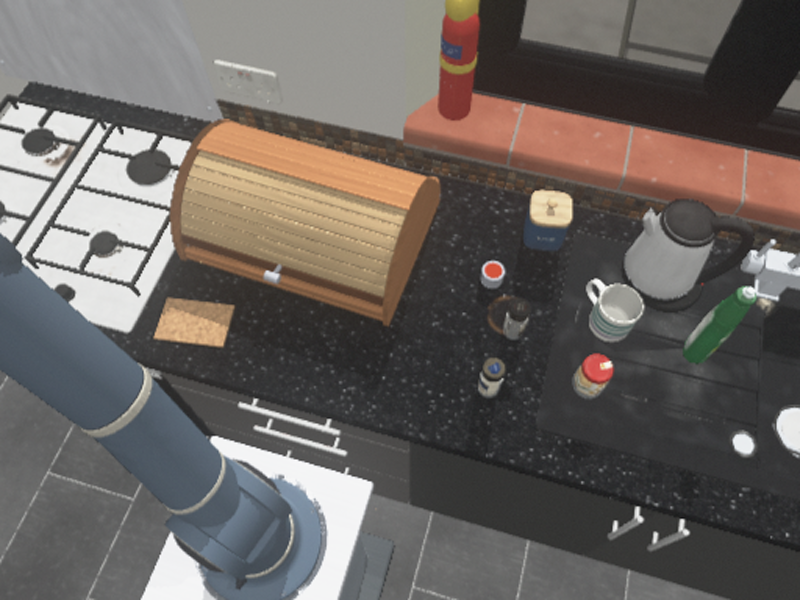

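The top view shows the bin with its knob at about (272,272), the mat at (195,323), the tin at (493,272) and jars at (515,320) and (491,378). There is also something round at (503,313). I'll zoom in and set up pixel-to-position helpers.

```bash
cat > h.py <<'E'
from station import bot,cams
import cv2,numpy as np
np.set_printoptions(precision=4,suppress=True)
def cal(n):
    c=cams.calibration(n);return c["intrinsics"],c["cam_to_world"]
def ray(n,u,v):
    K,T=cal(n);d=np.linalg.inv(K)@[u,v,1];return T[:3,3],T[:3,:3]@[d[0],-d[1],-d[2]]
def onz(n,u,v,z):
    o,d=ray(n,u,v);return o+d*(z-o[2])/d[2]
def proj(n,p):
    K,T=cal(n);q=T[:3,:3].T@(np.atleast_2d(p)-T[:3,3]).T;q=K@(q*[[1],[-1],[-1]]);return (q[:2]/q[2]).T
def grab(n,name,box=None,s=None):
    im=cams.grab_frame(n);
    cv2.imwrite(f"pics/{name}_raw.png",im)
    if box: im=im[box[1]:box[3],box[0]:box[2]]
    s=s or min(800/im.shape[1],600/im.shape[0])
    cv2.imwrite(f"pics/{name}.png",cv2.resize(im,None,fx=s,fy=s,interpolation=cv2.INTER_CUBIC));return im
E
python3 - <<'E'
from h import *
im=grab("top","t1")
a=im[150:270,280:400];b=im[70:230,90:290]
cv2.imwrite("pics/t1c.png",np.hstack([cv2.resize(a,(400,480),interpolation=2)[:, :],cv2.resize(b,(400,320),interpolation=2).copy() if 0 else cv2.copyMakeBorder(cv2.resize(b,(400,320),interpolation=2),0,160,0,0,0)]))
E
```

```text
(no output)
```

View pics/t1c.png

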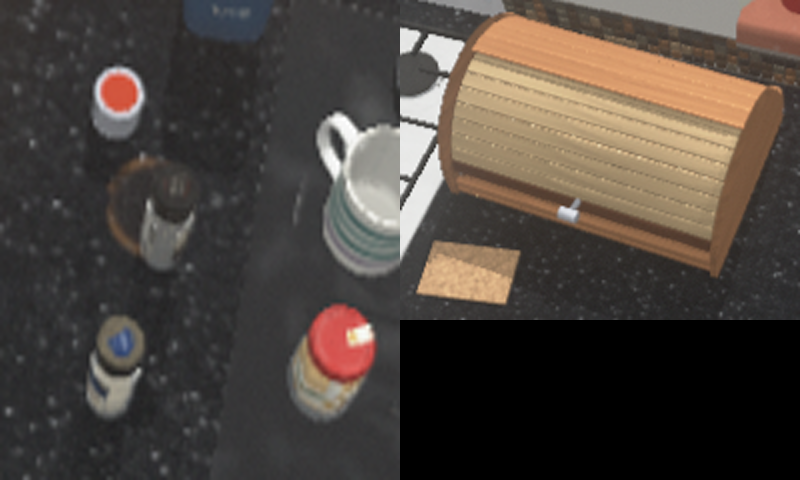

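```bash
python3 - <<'E'
from h import *
print("tin",onz("top",315.4,173.2,.036),"jB",onz("top",333.4,195,.105),"jA",onz("top",316.6,233.75,.105))
print("jA base",onz("top",312.5,252,.0),"jB base",onz("top",327,217,0))
R=onz("top",248,206,0);L=onz("top",115,165,0);print(L,R,np.linalg.norm(L-R))
d=(L-R)[:2];yaw=np.arctan2(-d[0],d[1]);print("yaw",np.degrees(yaw))
c=np.array([np.cos(yaw),np.sin(yaw)]);O=(L+R)[:2]/2+.164*c
print("bin",O)
print("mat",[onz("top",u,v,.005) for u,v in((90+19/2,70+293/2),(90+36/2,70+241/2),(90+119/2,70+250/2),(90+107/2,70+303/2))])
im=cv2.imread("pics/t1_raw.png");im=cv2.resize(im,None,fx=3,fy=3,interpolation=2)
M=np.array([[c[0],-c[1],0],[c[1],c[0],0],[0,0,1]])
def dr(P,col):
    P=np.array(P)@M.T+[*O,0];q=(proj("top",P)*3).astype(int);cv2.polylines(im,[q],False,col,1)
t=np.linspace(0,np.pi,30)
for y in(-.238,.238): dr([(-.164,y,0)]+[(-.164*np.cos(a),y,.03+.164*np.sin(a)) for a in t],(0,255,0))
dr([(-.164,-.238,0),(-.164,.238,0)],(0,255,0))
for q in(0,.1,.2): a=.175+q;dr([(-.185*np.cos(a),y,.03+.185*np.sin(a)) for y in(-.015,.015)],(0,0,255))
cv2.imwrite("pics/ov.png",im[200:700,200:950])
E
```

```text
tin [ 0.621  -0.2727  0.036 ] jB [ 0.521  -0.3417  0.105 ] jA [ 0.3868 -0.321   0.105 ]
jA base [ 0.3709 -0.3241  0.    ] jB base [ 0.4969 -0.342   0.    ]
[0.4881 0.383  0.    ] [ 0.465 -0.092  0.   ] 0.47552703953372094
yaw -2.7918944523472833
bin [0.6404 0.1375]
mat [array([0.2983, 0.3456, 0.005 ]), array([0.3906, 0.3604, 0.005 ]), array([0.4126, 0.2242, 0.005 ]), array([0.3208, 0.2054, 0.005 ])]
```

View pics/ov.png

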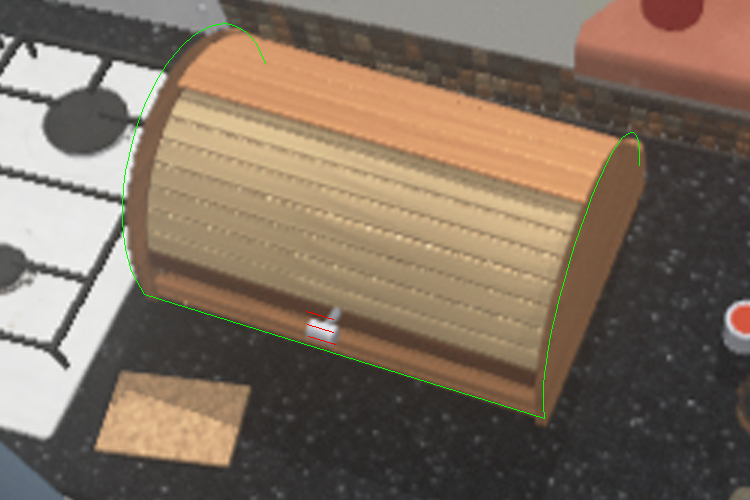

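```bash
cat >> h.py <<'E'
def to(*tg):
    "tg: (x,y,z,yaw of tool y-axis in deg, world); prints rows from the present measured pose"
    s=bot.sense();R=s["orientation"];y0=np.degrees(np.arctan2(R[1,1],R[0,1]))
    for x,y,z,a in tg:
        d=R.T@(np.array([x,y,z])-s["ee_pos"]);sp=-((a-y0+90)%180-90)
        print([round(float(v),4) for v in d]+[round(float(sp),1)])
    print("t",s["time_s"],"p",s["ee_pos"],"F",s["force"],"gap",s["finger_gap"])
E
python3 - <<'E'
from h import *
im=cv2.imread("pics/t1_raw.png")
c=im[160:192,160:190];cv2.imwrite("pics/k.png",np.hstack([cv2.resize(c,None,fx=13,fy=13,interpolation=0),cv2.resize(cv2.imread("pics/side0.png")[215:335,180:330],(390,416))]))
O=np.array([.6404,.1375]);y=np.radians(-2.79);M=np.array([[np.cos(y),-np.sin(y)],[np.sin(y),np.cos(y)]])
for q in(0,.05,.1,.15,.2):
    a=.175+q;p=[*(O+M@[-.185*np.cos(a),0]),.03+.185*np.sin(a)];print(q,p,proj("top",p),proj("side",p)*1.5625)
E
```

```text
0 [np.float64(0.4584415310994775), np.float64(0.1463674203677481), np.float64(0.06221000545481525)] [[174.0215 180.1615]] [[279.9416 305.0288]]
0.05 [np.float64(0.4602768529050067), np.float64(0.14627797924385835), np.float64(0.0712746769943729)] [[173.7384 178.2407]] [[279.7737 301.2453]]
0.1 [np.float64(0.4625623887719518), np.float64(0.14616659774334217), np.float64(0.08023618333688087)] [[173.5184 176.1964]] [[279.6481 297.4137]]
0.15 [np.float64(0.4652924260509296), np.float64(0.14603355426194448), np.float64(0.08907212538354517)] [[173.3632 174.0332]] [[279.5652 293.547 ]]
0.2 [np.float64(0.4684601410705183), np.float64(0.14587918133908107), np.float64(0.0977604178809188)] [[173.2742 171.7563]] [[279.5256 289.6584]]
```

View pics/k.png

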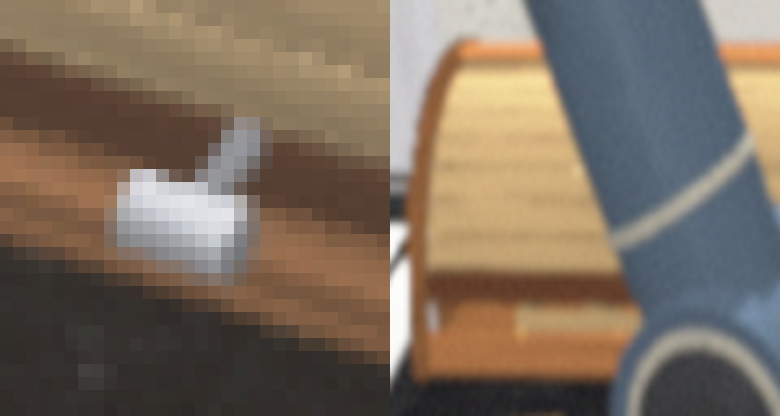

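```bash
python3 - <<'E'
from h import *
to((.4615,.147,.22,87.2),(.4615,.147,.058,87.2))
E
```

```text
[-0.3905, -0.388, 0.0023, -15.8]
[-0.3905, -0.3877, 0.1643, -15.8]
t 0.15 p [0.2153 0.6393 0.2217] F [-0.441  -0.0676 -0.0759] gap 0.08699944539678715
```

Call:
apply_moves(targets=[[-0.39, -0.388, 0.002, -15.8], [-0.39, -0.388, 0.002, -15.8], [-0.39, -0.388, 0.002, -15.8], [-0.39, -0.388, 0.002, -15.8], [-0.39, -0.388, 0.002, -15.8], [-0.39, -0.388, 0.002, -15.8], [-0.39, -0.388, 0.002, -15.8], [-0.39, -0.388, 0.002, -15.8], [-0.39, -0.388, 0.002, -15.8], [-0.39, -0.388, 0.002, -15.8], [-0.39, -0.388, 0.002, -15.8], [-0.39, -0.388, 0.002, -15.8], [-0.39, -0.388, 0.002, -15.8]], jaw=0.07)

```text
time_s: 1.78
ee_pos: [0.4607, 0.1487, 0.2205]
orientation: [[-0.999, 0.047, -0.0], [0.047, 0.999, 0.0], [0.0, 0.0, -1.0]]
force: [-0.0, 0.4, 0.1]
finger_gap: 0.0695
finger_force: 0.0
```

```bash
python3 - <<'E'
from h import *
to((.4615,.147,.058,87.2))
a=grab("top","t2",s=1);b=grab("side","s2",s=1)
cv2.imwrite("pics/v2.png",np.hstack([cv2.resize(a[90:270,100:400],(450,270),interpolation=2),cv2.resize(b[120:255,100:275],(350,270),interpolation=2)]))
E
```

```text
[-0.0009, -0.0017, 0.1625, 0.1]
t 1.775 p [0.4607 0.1487 0.2205] F [-0.0235  0.3651  0.0557] gap 0.0694641502929583
```

View pics/v2.png

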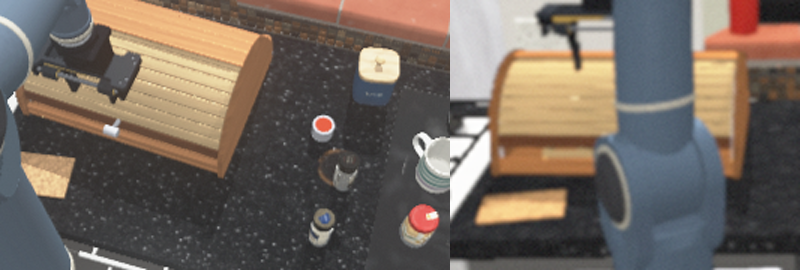

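Call:
apply_moves(targets=[[-0.001, -0.002, 0.04, 0], [-0.001, -0.002, 0.08, 0], [-0.001, -0.002, 0.11, 0], [-0.001, -0.002, 0.135, 0], [-0.001, -0.002, 0.15, 0], [-0.001, -0.002, 0.163, 0], [-0.001, -0.002, 0.163, 0], [-0.001, -0.002, 0.163, 0]])

```text
time_s: 2.88
ee_pos: [0.4626, 0.1457, 0.0581]
orientation: [[-0.999, 0.049, 0.001], [0.049, 0.999, 0.001], [-0.001, 0.001, -1.0]]
force: [0.7, 0.7, -0.6]
finger_gap: 0.0701
finger_force: 0.0
```

```bash
python3 - <<'E'
from h import *
to()
a=grab("top","t3",s=1)
cv2.imwrite("pics/v3.png",cv2.resize(a[120:220,110:240],(650,500),interpolation=2))
E
```

```text
t 2.875 p [0.4626 0.1457 0.0581] F [ 0.7454  0.737  -0.5698] gap 0.07005636195756902
```

View pics/v3.png

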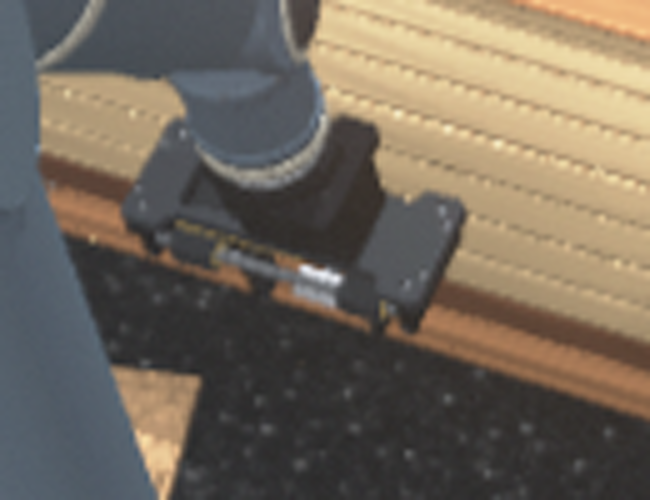

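The knob sits at about (318,285), between the two fingertips, so I'll close on it.

Call:
apply_moves(targets=[[0, 0, 0, 0], [0, 0, 0, 0], [0, 0, 0, 0], [0, 0, 0, 0], [0, 0, 0, 0], [0, 0, 0, 0]], jaw=0.0)

```text
time_s: 3.68
ee_pos: [0.4619, 0.1431, 0.0574]
orientation: [[-0.999, 0.05, -0.001], [0.05, 0.999, -0.003], [0.001, -0.003, -1.0]]
force: [-0.2, -5.7, 0.8]
finger_gap: 0.0293
finger_force: 29.9
```

```bash
python3 - <<'E'
import numpy as np
t0=.254
for A in (np.linspace(t0,.96,20),np.linspace(.96,1.675,20)):
    print([[round(float(.185*(np.cos(t)-np.cos(A[0]))),3),-.002 if A[0]<.5 else 0,round(float(-.185*(np.sin(t)-np.sin(A[0]))),3),0] for t in A])
E
```

```text
[[0.0, -0.002, -0.0, 0], [-0.002, -0.002, -0.007, 0], [-0.004, -0.002, -0.013, 0], [-0.006, -0.002, -0.02, 0], [-0.009, -0.002, -0.026, 0], [-0.012, -0.002, -0.032, 0], [-0.015, -0.002, -0.038, 0], [-0.018, -0.002, -0.044, 0], [-0.021, -0.002, -0.05, 0], [-0.025, -0.002, -0.056, 0], [-0.029, -0.002, -0.062, 0], [-0.033, -0.002, -0.067, 0], [-0.038, -0.002, -0.073, 0], [-0.042, -0.002, -0.078, 0], [-0.047, -0.002, -0.083, 0], [-0.052, -0.002, -0.088, 0], [-0.057, -0.002, -0.092, 0], [-0.062, -0.002, -0.097, 0], [-0.067, -0.002, -0.101, 0], [-0.073, -0.002, -0.105, 0]]
[[0.0, 0, -0.0, 0], [-0.006, 0, -0.004, 0], [-0.012, 0, -0.008, 0], [-0.018, 0, -0.011, 0], [-0.024, 0, -0.014, 0], [-0.03, 0, -0.017, 0], [-0.037, 0, -0.02, 0], [-0.043, 0, -0.022, 0], [-0.05, 0, -0.025, 0], [-0.056, 0, -0.027, 0], [-0.063, 0, -0.028, 0], [-0.07, 0, -0.03, 0], [-0.077, 0, -0.031, 0], [-0.084, 0, -0.032, 0], [-0.091, 0, -0.033, 0], [-0.098, 0, -0.033, 0], [-0.104, 0, -0.033, 0], [-0.111, 0, -0.033, 0], [-0.118, 0, -0.033, 0], [-0.125, 0, -0.032, 0]]
```

Call:
apply_moves(targets=[[0.0, -0.002, 0, 0], [-0.002, -0.002, -0.007, 0], [-0.004, -0.002, -0.013, 0], [-0.006, -0.002, -0.02, 0], [-0.009, -0.002, -0.026, 0], [-0.012, -0.002, -0.032, 0], [-0.015, -0.002, -0.038, 0], [-0.018, -0.002, -0.044, 0], [-0.021, -0.002, -0.05, 0], [-0.025, -0.002, -0.056, 0], [-0.029, -0.002, -0.062, 0], [-0.033, -0.002, -0.067, 0], [-0.038, -0.002, -0.073, 0], [-0.042, -0.002, -0.078, 0], [-0.047, -0.002, -0.083, 0], [-0.052, -0.002, -0.088, 0], [-0.057, -0.002, -0.092, 0], [-0.062, -0.002, -0.097, 0], [-0.067, -0.002, -0.101, 0], [-0.073, -0.002, -0.105, 0]])

```text
time_s: 6.18
ee_pos: [0.5337, 0.1386, 0.1614]
orientation: [[-0.999, 0.049, -0.004], [0.049, 0.999, -0.002], [0.004, -0.002, -1.0]]
force: [1.5, -5.2, -12.7]
finger_gap: 0.0294
finger_force: 30.0
```

Call:
apply_moves(targets=[[0.0, 0, 0, 0], [-0.006, 0, -0.004, 0], [-0.012, 0, -0.008, 0], [-0.018, 0, -0.011, 0], [-0.024, 0, -0.014, 0], [-0.03, 0, -0.017, 0], [-0.037, 0, -0.02, 0], [-0.043, 0, -0.022, 0], [-0.05, 0, -0.025, 0], [-0.056, 0, -0.027, 0], [-0.063, 0, -0.028, 0], [-0.07, 0, -0.03, 0], [-0.077, 0, -0.031, 0], [-0.084, 0, -0.032, 0], [-0.091, 0, -0.033, 0], [-0.098, 0, -0.033, 0], [-0.104, 0, -0.033, 0], [-0.111, 0, -0.033, 0], [-0.118, 0, -0.033, 0], [-0.125, 0, -0.032, 0]])

```text
time_s: 8.68
ee_pos: [0.6519, 0.1313, 0.1928]
orientation: [[-0.999, 0.05, -0.021], [0.05, 0.999, -0.005], [0.021, -0.006, -1.0]]
force: [-26.1, -8.5, 10.6]
finger_gap: 0.0294
finger_force: 30.0
```

Call:
apply_moves(targets=[[-0.003, 0, 0, 0], [-0.003, 0, 0, 0], [-0.003, 0, 0, 0]])

```text
time_s: 9.05
ee_pos: [0.6518, 0.1312, 0.1929]
orientation: [[-0.998, 0.05, -0.027], [0.05, 0.999, -0.005], [0.026, -0.006, -1.0]]
force: [-23.1, -7.1, 6.5]
finger_gap: 0.0297
finger_force: 30.0
```

Call:
apply_moves(targets=[[0.003, 0, 0, 0], [0.003, 0, 0, 0], [0.003, 0, 0, 0], [0.003, 0, -0.03, 0], [0.003, 0, -0.08, 0], [0.003, 0, -0.12, 0], [0.18, 0, -0.12, 0], [0.18, 0, -0.12, 0], [0.18, 0, -0.12, 0], [0.18, 0, -0.12, 0]], jaw=0.06)

```text
time_s: 10.3
ee_pos: [0.4802, 0.144, 0.3158]
orientation: [[-0.999, 0.045, 0.001], [0.045, 0.999, 0.003], [-0.001, 0.003, -1.0]]
force: [0.6, -0.5, 0.2]
finger_gap: 0.0601
finger_force: 0.0
```

```bash
python3 - <<'E'
from h import *
to()
a=grab("top","t4",s=1)
cv2.imwrite("pics/v4.png",cv2.resize(a[60:230,90:400],(775,425),interpolation=2))
E
```

```text
t 10.3 p [0.4802 0.144  0.3158] F [ 0.5739 -0.5084  0.2194] gap 0.060119485495592685
```

View pics/v4.png

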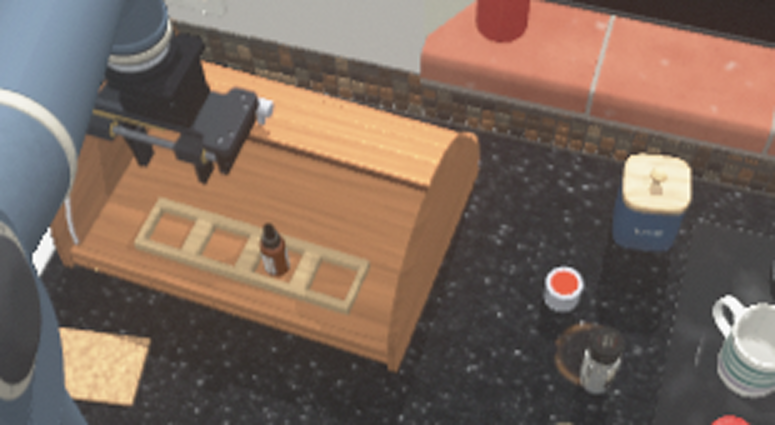

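```bash
python3 - <<'E'
from h import *
from scipy.optimize import least_squares
B=np.array([(-.036,.153,.028),(-.114,.153,.028),(-.036,-.153,.028),(-.114,-.153,.028),(-.164,-.238,0)])
px=np.array([(163,200),(134,247),(368,262),(353,308),(392,370)])/2.5+[90,60]
def W(p,b):
    c,s=np.cos(p[2]),np.sin(p[2]);b=np.atleast_2d(b);return np.c_[p[0]+c*b[:,0]-s*b[:,1],p[1]+s*b[:,0]+c*b[:,1],b[:,2]]
f=least_squares(lambda p:(proj("top",W(p,B))-px).ravel(),[.64,.137,-.05])
print(f.x,np.degrees(f.x[2]),f.fun.reshape(-1,2))
print(W(f.x,[(-.075,y,.012) for y in(.117,.039,-.039,-.117)]))
im=cv2.imread("pics/t4_raw.png")
for k,(u,v) in {"bulb":(269,229),"base":(277,270)}.items(): print(k,onz("top",u/2.5+90,v/2.5+60,.114 if k=="bulb" else .014))
for n,u,v,z in(("tin",564,282,.036),("jB",605,341,.105)):print(n,onz("top",u/2.5+90,v/2.5+60,z))
E
```

```text
[ 0.6326  0.1299 -0.0531] -3.0408971399096867 [[-1.4956 -0.6702]
 [-0.1772 -1.1184]
 [ 0.7983 -0.4   ]
 [-1.7448  0.8283]
 [ 2.5232  0.9343]]
[[0.5639 0.2507 0.012 ]
 [0.5598 0.1729 0.012 ]
 [0.5556 0.095  0.012 ]
 [0.5515 0.0171 0.012 ]]
bulb [0.549  0.0936 0.114 ]
base [0.5493 0.0965 0.014 ]
tin [ 0.6227 -0.273   0.036 ]
jB [ 0.5153 -0.3387  0.105 ]
```

```bash
python3 - <<'E'
from h import *
to((.551,.095,.3,87),(.551,.095,.05,87))
E
```

```text
[-0.0707, -0.0454, 0.0161, 0.3]
[-0.07, -0.046, 0.2661, 0.3]
t 10.35 p [0.4825 0.1436 0.316 ] F [ 0.1923 -0.2194 -0.2097] gap 0.0597248310840609
```

Call:
apply_moves(targets=[[-0.07, -0.046, 0.016, 0], [-0.07, -0.046, 0.016, 0], [-0.07, -0.046, 0.06, 0], [-0.07, -0.046, 0.1, 0], [-0.07, -0.046, 0.14, 0], [-0.07, -0.046, 0.16, 0], [-0.07, -0.046, 0.16, 0], [-0.07, -0.046, 0.16, 0]])

```text
time_s: 11.35
ee_pos: [0.5523, 0.0933, 0.1555]
orientation: [[-0.999, 0.049, 0.002], [0.049, 0.999, 0.0], [-0.002, 0.001, -1.0]]
force: [0.2, -0.4, -0.5]
finger_gap: 0.0601
finger_force: 0.0
```

```bash
python3 - <<'E'
from h import *
to((.551,.095,.05,87))
a=grab("top","t5",s=1)
cv2.imwrite("pics/v5.png",cv2.resize(a[90:200,110:260],(750,550),interpolation=2))
E
```

```text
[0.0016, 0.0016, 0.1055, 0.2]
t 11.35 p [0.5523 0.0933 0.1555] F [ 0.228  -0.4225 -0.4661] gap 0.06014632760527821
```

View pics/v5.png

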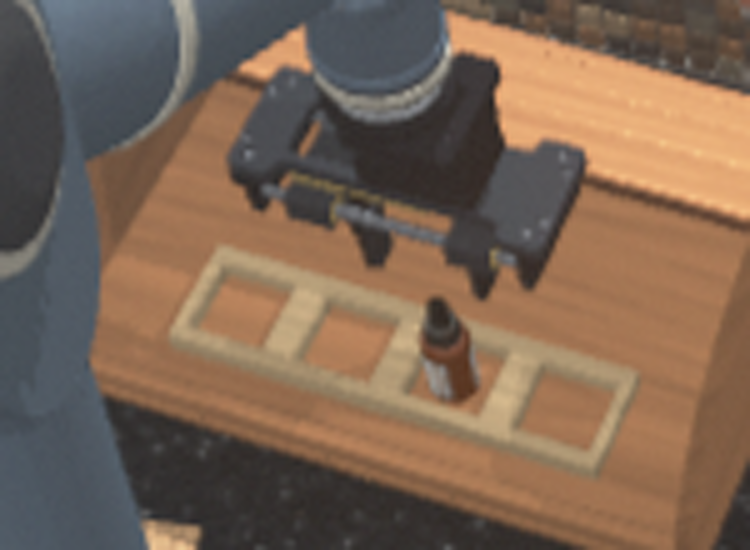

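```bash
python3 - <<'E'
from h import *
from scipy.optimize import least_squares
B=np.array([(-.036,.153,.028),(-.114,.153,.028),(-.036,-.153,.028),(-.114,-.153,.028)])
px=np.array([(217,247),(170,335),(637,372),(597,470)])/5+[110,90]
def W(p,b):
    c,s=np.cos(p[2]),np.sin(p[2]);b=np.atleast_2d(b);return np.c_[p[0]+c*b[:,0]-s*b[:,1],p[1]+s*b[:,0]+c*b[:,1],b[:,2]]
f=least_squares(lambda p:(proj("top",W(p,B))-px).ravel(),[.64,.137,-.05])
print(f.x,np.degrees(f.x[2]),f.fun.reshape(-1,2))
print(W(f.x,[(-.075,y,.012) for y in(.117,.039,-.039,-.117)]))
T=lambda u,v,z:onz("top",u/5+110,v/5+90,z)
print("bulb",T(435,300,.114),"collar",T(443,337,.08),"base",T(455,395,.012))
E
```

```text
[ 0.6331  0.1302 -0.0567] -3.2487876620329033 [[ 0.3261 -0.3547]
 [-0.6278  0.3595]
 [ 0.4688 -0.0318]
 [-0.1595 -0.0305]]
[[0.5649 0.2513 0.012 ]
 [0.5605 0.1734 0.012 ]
 [0.5561 0.0955 0.012 ]
 [0.5516 0.0177 0.012 ]]
bulb [0.5541 0.0974 0.114 ] collar [0.549 0.095 0.08 ] base [0.5469 0.0952 0.012 ]
```

Call:
apply_moves(targets=[[0.001, 0.002, 0.03, 0], [0.001, 0.002, 0.06, 0], [0.001, 0.002, 0.085, 0], [0.001, 0.002, 0.1, 0], [0.001, 0.002, 0.105, 0], [0.001, 0.002, 0.105, 0]])

```text
time_s: 12.15
ee_pos: [0.5503, 0.0953, 0.0501]
orientation: [[-0.999, 0.049, 0.001], [0.049, 0.999, 0.0], [-0.001, 0.0, -1.0]]
force: [-0.3, -0.1, -0.6]
finger_gap: 0.0601
finger_force: 0.0
```

Call:
apply_moves(targets=[[0, 0, 0, 0], [0, 0, 0, 0], [0, 0, 0, 0], [0, 0, 0, 0], [0, 0, 0, 0], [0, 0, 0, 0]], jaw=0.0)

```text
time_s: 12.9
ee_pos: [0.5499, 0.0953, 0.0497]
orientation: [[-0.999, 0.049, 0.0], [0.049, 0.999, 0.0], [-0.0, 0.0, -1.0]]
force: [-0.4, 0.6, 0.7]
finger_gap: 0.032
finger_force: 29.5
```

```bash
python3 - <<'E'
from h import *
to((.36,.283,.2,87),(.36,.283,.045,87))
E
```

```text
[0.1988, 0.1783, -0.1503, 0.2]
[0.1989, 0.1782, 0.0047, 0.2]
t 12.9 p [0.5499 0.0953 0.0497] F [-0.3555  0.6416  0.7468] gap 0.031978211756270386
```

Call:
apply_moves(targets=[[0, 0, -0.03, 0], [0, 0, -0.07, 0], [0, 0, -0.11, 0], [0, 0, -0.15, 0], [0.04, 0.035, -0.15, 0], [0.08, 0.07, -0.15, 0], [0.12, 0.11, -0.15, 0], [0.16, 0.145, -0.15, 0], [0.185, 0.168, -0.15, 0], [0.199, 0.178, -0.15, 0], [0.199, 0.178, -0.15, 0], [0.199, 0.178, -0.11, 0], [0.199, 0.178, -0.07, 0], [0.199, 0.178, -0.04, 0], [0.199, 0.178, -0.02, 0], [0.199, 0.178, -0.01, 0], [0.199, 0.178, 0, 0], [0.199, 0.178, 0.004, 0], [0.199, 0.178, 0.005, 0], [0.199, 0.178, 0.005, 0]])

```text
time_s: 15.4
ee_pos: [0.3599, 0.283, 0.0449]
orientation: [[-0.999, 0.049, 0.001], [0.049, 0.999, 0.001], [-0.001, 0.001, -1.0]]
force: [0.4, -0.7, 0.0]
finger_gap: 0.0325
finger_force: 29.5
```

```bash
python3 - <<'E'
from h import *
to((.36,.283,.0435,87))
a=grab("top","t6",s=1);b=grab("side","s6",s=1)
cv2.imwrite("pics/v6.png",np.hstack([cv2.resize(a[150:270,60:220],(400,300),interpolation=2),cv2.resize(b[160:250,90:210],(400,300),interpolation=2)]))
E
```

```text
[-0.0001, 0.0, 0.0014, 0.2]
t 15.4 p [0.3599 0.283  0.0449] F [ 0.3858 -0.7112  0.0315] gap 0.03252589266305855
```

View pics/v6.png

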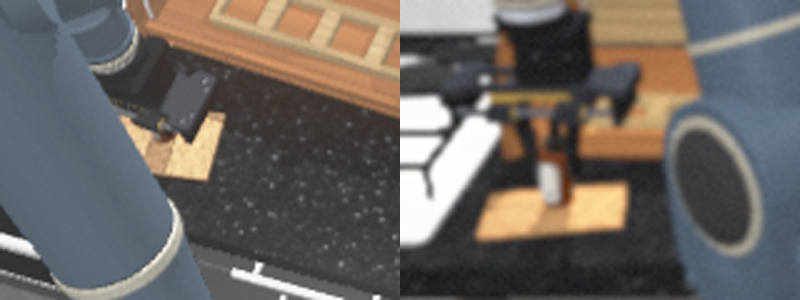

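The bottle is over the middle of the mat (foot at about (553,205) in the right crop). I'll lower it until it touches and release.

Call:
apply_moves(targets=[[0, 0, 0.001, 0], [0, 0, 0.002, 0], [0, 0, 0.003, 0], [0, 0, 0.003, 0]])

```text
time_s: 16.0
ee_pos: [0.3603, 0.2831, 0.0424]
orientation: [[-0.999, 0.049, 0.001], [0.049, 0.999, 0.001], [-0.001, 0.001, -1.0]]
force: [-0.4, -0.8, 6.4]
finger_gap: 0.0318
finger_force: 29.6
```

Call:
apply_moves(targets=[[0, 0, 0, 0], [0, 0, 0, 0], [0, 0, 0, 0], [0, 0, -0.01, 0], [0, 0, -0.03, 0], [0, 0, -0.06, 0], [0, 0, -0.1, 0], [0, 0, -0.15, 0], [0, 0, -0.2, 0], [0, 0, -0.2, 0]], jaw=0.06)

```text
time_s: 17.25
ee_pos: [0.3615, 0.2843, 0.246]
orientation: [[-0.999, 0.049, 0.007], [0.049, 0.999, 0.007], [-0.006, 0.007, -1.0]]
force: [0.8, 0.1, -0.2]
finger_gap: 0.0599
finger_force: 0.0
```

```bash
python3 - <<'E'
from h import *
to((.5,0,.26,87),(.62,-.273,.26,87))
E
```

```text
[-0.1524, -0.2771, -0.015, 0.2]
[-0.2857, -0.5438, -0.016, 0.2]
t 17.25 p [0.3615 0.2843 0.246 ] F [ 0.7932  0.1415 -0.2226] gap 0.05994447298562144
```

Call:
apply_moves(targets=[[-0.04, -0.06, -0.015, 0], [-0.07, -0.12, -0.015, 0], [-0.1, -0.18, -0.015, 0], [-0.13, -0.24, -0.015, 0], [-0.16, -0.3, -0.015, 0], [-0.19, -0.34, -0.015, 0], [-0.19, -0.34, -0.015, 0], [-0.19, -0.34, -0.015, 0]])

```text
time_s: 18.25
ee_pos: [0.5322, -0.0666, 0.2555]
orientation: [[-0.999, 0.051, -0.002], [0.051, 0.999, 0.0], [0.002, -0.0, -1.0]]
force: [-0.3, 0.8, -0.4]
finger_gap: 0.06
finger_force: 0.0
```

```bash
python3 - <<'E'
from h import *
a=grab("top","t7",s=1);b=grab("side","s7",s=1)
cv2.imwrite("pics/v7.png",np.hstack([cv2.resize(a[110:260,270:420],(500,500),interpolation=2),cv2.resize(b[180:255,90:120+45],(300,300),interpolation=2) if 0 else cv2.copyMakeBorder(cv2.resize(b[150:250,90:190],(300,300),interpolation=2),0,200,0,0,0)]))
m=cv2.inRange(cv2.cvtColor(a,cv2.COLOR_BGR2HSV),(0,120,120),(12,255,255));m[:, :290]=0;m[:150]=0
n,l,st,c=cv2.connectedComponentsWithStats(m)
for i in range(1,n):
    if st[i,4]>25:print(c[i],st[i],onz("top",*c[i],.036))
E
```

```text
[315.3973 172.7808] [311 169  10   9  73] [ 0.6226 -0.2723  0.036 ]
[381.1434 235.8528] [372 226  21  20 265] [ 0.4634 -0.5087  0.036 ]
```

View pics/v7.png

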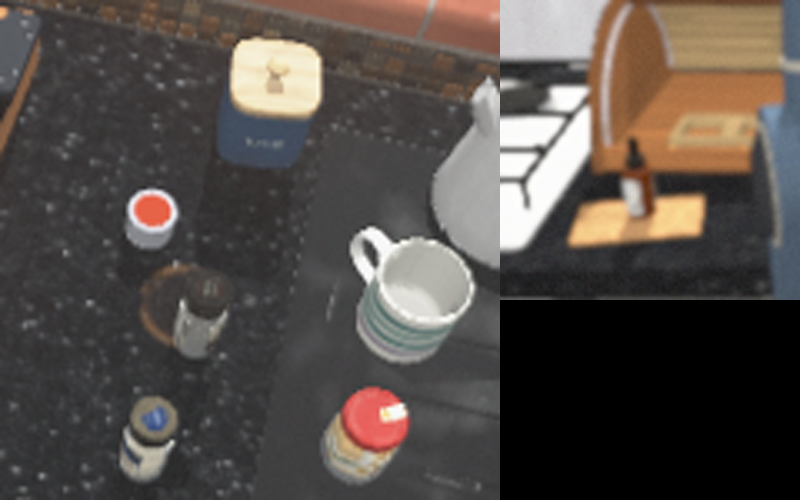

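```bash
python3 - <<'E'
from h import *
T=lambda u,v,z:onz("top",u/3.3333+270,v/3.3333+110,z)
print("jB",T(210,287,.105),T(197,347,0),"jA",T(154,418,.105),T(144,470,0),"can",T(218,148,0),T(295,165,0))
to((.6226,-.2723,.15,87),(.6226,-.2723,.02,87))
E
```

```text
jB [ 0.5171 -0.3413  0.105 ] [ 0.5085 -0.3463  0.    ] jA [ 0.3816 -0.321   0.105 ] [ 0.3746 -0.3254  0.    ] can [ 0.734  -0.3209 -0.    ] [ 0.7353 -0.3998  0.    ]
[-0.1005, -0.2037, 0.1054, 0.3]
[-0.1008, -0.2039, 0.2354, 0.3]
t 18.35 p [ 0.5319 -0.0642  0.2558] F [ 0.5073  0.9129 -0.4908] gap 0.05988378516849279
```

Clear of the canister and the jars, so I'll grasp the tin with the fingers along y.

Call:
apply_moves(targets=[[-0.03, -0.06, 0.02, 0], [-0.06, -0.12, 0.04, 0], [-0.08, -0.17, 0.08, 0], [-0.1, -0.204, 0.1, 0], [-0.1, -0.204, 0.13, 0], [-0.1, -0.204, 0.17, 0], [-0.1, -0.204, 0.2, 0], [-0.1, -0.204, 0.22, 0], [-0.1, -0.204, 0.23, 0], [-0.1, -0.204, 0.236, 0], [-0.1, -0.204, 0.236, 0], [-0.1, -0.204, 0.236, 0]], jaw=0.076)

```text
time_s: 19.85
ee_pos: [0.6232, -0.2752, 0.0215]
orientation: [[-0.999, 0.049, 0.002], [0.049, 0.999, -0.001], [-0.002, -0.0, -1.0]]
force: [-1.0, 0.1, 0.1]
finger_gap: 0.0762
finger_force: 0.0
```

Call:
apply_moves(targets=[[0, 0, 0, 0], [0, 0, 0, 0], [0, 0, 0, 0], [0, 0, 0, 0], [0, 0, 0, 0]], jaw=0.0)

```text
time_s: 20.48
ee_pos: [0.6227, -0.2746, 0.0206]
orientation: [[-0.999, 0.049, -0.0], [0.049, 0.999, 0.001], [0.0, 0.001, -1.0]]
force: [-0.8, 0.4, 2.0]
finger_gap: 0.0471
finger_force: 30.0
```

```bash
python3 - <<'E'
from h import *
to((.5605,.1734,.24,86.8),(.5605,.1734,.033,86.8))
E
```

```text
[0.084, 0.4445, -0.2192, 0.4]
[0.084, 0.4444, -0.0122, 0.4]
t 20.475 p [ 0.6227 -0.2746  0.0206] F [-0.8283  0.3879  1.961 ] gap 0.04706579552378739
```

Call:
apply_moves(targets=[[0, 0, -0.05, 0], [0, 0, -0.1, 0], [0, 0, -0.16, 0], [0, 0, -0.22, 0], [0.02, 0.05, -0.22, 0], [0.04, 0.11, -0.22, 0], [0.05, 0.17, -0.22, 0], [0.06, 0.23, -0.22, 0], [0.07, 0.29, -0.22, 0], [0.084, 0.35, -0.22, 0], [0.084, 0.4, -0.22, 0], [0.084, 0.43, -0.22, 0], [0.084, 0.4445, -0.22, 0.4], [0.084, 0.4445, -0.22, 0.4], [0.084, 0.4445, -0.18, 0.4], [0.084, 0.4445, -0.14, 0.4], [0.084, 0.4445, -0.1, 0.4], [0.084, 0.4445, -0.07, 0.4], [0.084, 0.4445, -0.05, 0.4], [0.084, 0.4445, -0.05, 0.4]])

```text
time_s: 22.98
ee_pos: [0.5597, 0.1704, 0.0693]
orientation: [[-0.998, 0.059, -0.003], [0.059, 0.998, -0.002], [0.003, -0.003, -1.0]]
force: [0.8, 0.3, -0.9]
finger_gap: 0.0471
finger_force: 30.0
```

```bash
python3 - <<'E'
from h import *
to((.5605,.1734,.033,86.8))
a=grab("top","t8",s=1);b=grab("side","s8",s=1)
cv2.imwrite("pics/v8.png",cv2.resize(a[90:200,110:260],(750,550),interpolation=2))
E
```

```text
[-0.0007, 0.0031, 0.0363, -0.2]
t 22.975 p [0.5597 0.1704 0.0693] F [ 0.8189  0.3063 -0.8698] gap 0.04705863539445581
```

View pics/v8.png

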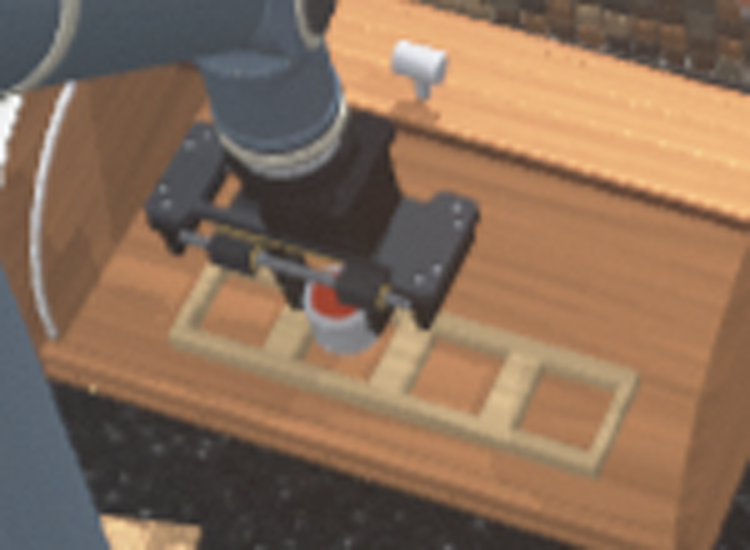

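The tin hangs over the second pocket from the left, which is empty. I'll correct by 3 mm and go down slowly.

Call:
apply_moves(targets=[[-0.001, 0.003, 0, 0], [-0.001, 0.003, 0, 0], [-0.001, 0.003, 0.005, 0], [-0.001, 0.003, 0.01, 0], [-0.001, 0.003, 0.014, 0], [-0.001, 0.003, 0.014, 0]])

```text
time_s: 23.82
ee_pos: [0.5613, 0.176, 0.0559]
orientation: [[-0.998, 0.056, -0.001], [0.056, 0.998, -0.0], [0.001, -0.0, -1.0]]
force: [0.1, -0.5, -0.7]
finger_gap: 0.0471
finger_force: 30.0
```

```bash
python3 - <<'E'
from h import *
to((.5605,.1734,.033,86.8))
# knob check: fully open position seen at raw (194,103)
O=np.array([.6331,.1302]);y=-.0567;M=np.array([[np.cos(y),-np.sin(y)],[np.sin(y),np.cos(y)]])
for q in(1.4,1.45,1.5):
    a=.175+q;print(q,proj("top",[*(O+M@[-.185*np.cos(a),0]),.03+.185*np.sin(a)]))
E
```

```text
[0.0006, -0.0026, 0.0229, -0.0]
t 23.825 p [0.5613 0.176  0.0559] F [ 0.0661 -0.4797 -0.7426] gap 0.04707334702942045
1.4 [[191.3848 107.2799]]
1.45 [[192.6356 105.0386]]
1.5 [[193.8961 102.9184]]
```

Call:
apply_moves(targets=[[0.0005, -0.0025, 0, 0], [0.0005, -0.0025, 0, 0], [0.0005, -0.0025, 0, 0], [0.0005, -0.0025, 0, 0]])

```text
time_s: 24.32
ee_pos: [0.5611, 0.1738, 0.0566]
orientation: [[-0.998, 0.056, 0.0], [0.056, 0.998, 0.0], [-0.0, 0.0, -1.0]]
force: [0.7, -0.8, -0.6]
finger_gap: 0.047
finger_force: 30.0
```

Call:
apply_moves(targets=[[0, 0, 0.005, 0], [0, 0, 0.01, 0], [0, 0, 0.014, 0], [0, 0, 0.018, 0], [0, 0, 0.021, 0], [0, 0, 0.021, 0], [0, 0, 0.021, 0]])

```text
time_s: 25.2
ee_pos: [0.5612, 0.1737, 0.0356]
orientation: [[-0.998, 0.056, 0.0], [0.056, 0.998, 0.0], [-0.0, 0.0, -1.0]]
force: [0.4, 0.5, -1.4]
finger_gap: 0.0474
finger_force: 30.0
```

Call:
apply_moves(targets=[[0, 0, 0.001, 0], [0, 0, 0.002, 0], [0, 0, 0.003, 0], [0, 0, 0.0035, 0], [0, 0, 0.0035, 0]])

```text
time_s: 25.82
ee_pos: [0.5611, 0.1737, 0.0325]
orientation: [[-0.998, 0.056, -0.0], [0.056, 0.998, 0.0], [0.0, 0.0, -1.0]]
force: [-1.6, -0.3, 4.5]
finger_gap: 0.0473
finger_force: 30.0
```

Call:
apply_moves(targets=[[0, 0, 0, 0], [0, 0, 0, 0], [0, 0, 0, 0], [0, 0, -0.01, 0], [0, 0, -0.04, 0], [0, 0, -0.09, 0], [0, 0, -0.15, 0], [0, 0, -0.2, 0], [0, 0, -0.22, 0], [0, 0, -0.22, 0]], jaw=0.062)

```text
time_s: 27.08
ee_pos: [0.562, 0.1739, 0.2544]
orientation: [[-0.998, 0.056, 0.004], [0.056, 0.998, 0.002], [-0.004, 0.002, -1.0]]
force: [1.2, 0.1, -1.2]
finger_gap: 0.0621
finger_force: 0.0
```

```bash
python3 - <<'E'
from h import *
to((.513,-.344,.24,87),(.513,-.344,.047,87))
E
```

```text
[0.02, -0.5199, 0.0131, -0.2]
[0.0208, -0.5203, 0.2061, -0.2]
t 27.075 p [0.562  0.1739 0.2544] F [ 1.2169  0.1472 -1.1789] gap 0.06206915848382787
```

```bash
python3 - <<'E'
from h import *
a=cv2.imread("pics/t7_raw.png")[185:257,296:346];b=cv2.imread("pics/s7_raw.png")[170:225,285:325]
cv2.imwrite("pics/v9.png",np.hstack([cv2.resize(a,(400,576),interpolation=0),cv2.copyMakeBorder(cv2.resize(b,(400,550),interpolation=0),0,26,0,0,0)]))
E
```

```text
(no output)
```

View pics/v9.png

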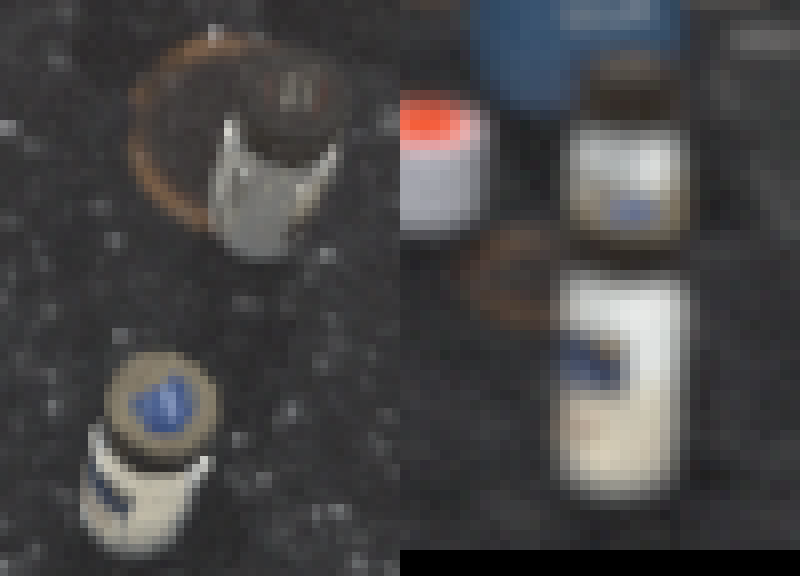

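```bash
python3 - <<'E'
from h import *
from scipy.optimize import least_squares
t=np.linspace(0,2*np.pi,90);C=np.c_[np.cos(t),np.sin(t),0*t]*.0205
def res(p,cap,tb,su,sb):
    P=lambda z:np.array([p[0],p[1],z])
    r=list(proj("top",P(.105))[0]-cap)+[proj("top",P(0)+C)[:,1].max()-tb, proj("side",P(.045))[0,0]-su]
    if sb: r.append(proj("side",P(0)+C)[:,1].max()-sb)
    return r
for n,a in {"A":((316.1,235.9),185+552/8,307.0,219.7),"B":((332.6,196.5),185+262/8,307.7,None)}.items():
    f=least_squares(res,[.5,-.33],args=a);print(n,f.x,f.fun)
E
```

```text
A [ 0.3825 -0.3206] [ 0.0214 -0.8283  0.6413  0.0525  0.5064]
B [ 0.5153 -0.3412] [ 0.2221  0.1074 -0.0141 -0.3198]
```

Call:
apply_moves(targets=[[0.002, -0.06, 0.0, 0], [0.004, -0.12, 0.0, 0], [0.006, -0.18, 0, 0], [0.008, -0.24, 0, 0], [0.01, -0.3, 0, 0], [0.012, -0.36, 0, 0], [0.014, -0.42, 0, 0], [0.016, -0.47, 0, 0], [0.018, -0.5, 0.01, 0], [0.0187, -0.517, 0.01, 0], [0.0187, -0.517, 0.02, 0], [0.0187, -0.517, 0.05, 0], [0.0187, -0.517, 0.07, 0], [0.0187, -0.517, 0.07, 0], [0.0187, -0.517, 0.07, 0]])

```text
time_s: 28.95
ee_pos: [0.5143, -0.3406, 0.1826]
orientation: [[-0.999, 0.054, 0.001], [0.054, 0.999, 0.0], [-0.001, 0.0, -1.0]]
force: [0.2, -0.0, 0.4]
finger_gap: 0.0618
finger_force: 0.0
```

```bash
python3 - <<'E'
from h import *
to((.5153,-.3412,.047,87))
E
```

```text
[-0.0009, -0.0005, 0.1356, -0.1]
t 28.95 p [ 0.5143 -0.3406  0.1826] F [ 0.2437 -0.0089  0.3588] gap 0.06178536850160345
```

Call:
apply_moves(targets=[[-0.001, 0, 0.03, 0], [-0.001, 0, 0.06, 0], [-0.001, 0, 0.09, 0], [-0.001, 0, 0.115, 0], [-0.001, 0, 0.13, 0], [-0.001, 0, 0.136, 0], [-0.001, 0, 0.136, 0], [-0.001, 0, 0.136, 0]])

```text
time_s: 29.95
ee_pos: [0.5151, -0.3419, 0.047]
orientation: [[-0.998, 0.056, 0.002], [0.056, 0.998, -0.001], [-0.002, -0.001, -1.0]]
force: [-0.2, 0.8, -0.3]
finger_gap: 0.0617
finger_force: 0.0
```

Call:
apply_moves(targets=[[0, 0, 0, 0], [0, 0, 0, 0], [0, 0, 0, 0], [0, 0, 0, 0], [0, 0, 0, 0], [0, 0, 0, 0]], jaw=0.0)

```text
time_s: 30.7
ee_pos: [0.5146, -0.3414, 0.0462]
orientation: [[-0.998, 0.056, 0.0], [0.056, 0.998, 0.0], [-0.0, 0.0, -1.0]]
force: [0.5, 1.5, 2.9]
finger_gap: 0.0402
finger_force: 30.0
```

```bash
python3 - <<'E'
from h import *
to((.5561,.0955,.24,86.8),(.5561,.0955,.075,86.8))
E
```

```text
[-0.0171, 0.4386, -0.1937, -0.0]
[-0.017, 0.4385, -0.0287, -0.0]
t 30.7 p [ 0.5146 -0.3414  0.0462] F [0.4811 1.4816 2.9359] gap 0.040220615579221596
```

Call:
apply_moves(targets=[[0, 0, -0.04, 0], [0, 0, -0.09, 0], [0, 0, -0.14, 0], [0, 0, -0.19, 0], [-0.002, 0.05, -0.205, 0], [-0.005, 0.11, -0.205, 0], [-0.008, 0.17, -0.205, 0], [-0.01, 0.23, -0.205, 0], [-0.012, 0.29, -0.205, 0], [-0.014, 0.35, -0.205, 0], [-0.016, 0.4, -0.205, 0], [-0.017, 0.43, -0.205, 0], [-0.017, 0.4385, -0.2, 0], [-0.017, 0.4385, -0.16, 0], [-0.017, 0.4385, -0.12, 0], [-0.017, 0.4385, -0.08, 0], [-0.017, 0.4385, -0.05, 0], [-0.017, 0.4385, -0.04, 0], [-0.017, 0.4385, -0.04, 0], [-0.017, 0.4385, -0.04, 0]])

```text
time_s: 33.2
ee_pos: [0.557, 0.095, 0.0873]
orientation: [[-0.998, 0.057, 0.002], [0.057, 0.998, 0.001], [-0.002, 0.001, -1.0]]
force: [0.4, 0.4, -0.3]
finger_gap: 0.0408
finger_force: 30.0
```

Call:
apply_moves(targets=[[0, 0, 0, 0], [0, 0, 0, 0], [0, 0, 0, 0]])

```text
time_s: 33.58
ee_pos: [0.5561, 0.0955, 0.0863]
orientation: [[-0.998, 0.056, 0.001], [0.056, 0.998, 0.0], [-0.0, 0.0, -1.0]]
force: [-0.6, -0.3, -0.7]
finger_gap: 0.0402
finger_force: 30.0
```

```bash
python3 - <<'E'
from h import *
to((.5566,.0955,.0585,86.8))
E
```

```text
[-0.0005, 0.0, 0.0278, -0.0]
t 33.575 p [0.5561 0.0955 0.0863] F [-0.617  -0.3337 -0.7321] gap 0.04024048168879764
```

Call:
apply_moves(targets=[[0, 0, 0.005, 0], [0, 0, 0.01, 0], [0, 0, 0.015, 0], [0, 0, 0.02, 0], [0, 0, 0.024, 0], [0, 0, 0.027, 0], [0, 0, 0.0285, 0], [0, 0, 0.029, 0], [0, 0, 0.029, 0]])

```text
time_s: 34.7
ee_pos: [0.556, 0.0953, 0.0581]
orientation: [[-0.998, 0.056, -0.0], [0.056, 0.998, 0.001], [0.0, 0.001, -1.0]]
force: [-3.1, -0.9, 7.9]
finger_gap: 0.0402
finger_force: 30.0
```

Call:
apply_moves(targets=[[0, 0, 0, 0], [0, 0, 0, 0], [0, 0, 0, 0], [0, 0, -0.02, 0], [0, 0, -0.07, 0], [0, 0, -0.12, 0], [0, 0, -0.17, 0], [0, 0, -0.18, 0], [0, 0, -0.18, 0]], jaw=0.062)

```text
time_s: 35.83
ee_pos: [0.5559, 0.0955, 0.237]
orientation: [[-0.998, 0.056, 0.0], [0.056, 0.998, 0.0], [-0.0, 0.0, -1.0]]
force: [-1.1, 0.1, -0.2]
finger_gap: 0.062
finger_force: 0.0
```

```bash
python3 - <<'E'
from h import *
to((.3825,-.3206,.18,87),(.3825,-.3206,.047,87))
E
```

```text
[0.1499, -0.4251, 0.0567, -0.2]
[0.15, -0.4252, 0.1897, -0.2]
t 35.825 p [0.5559 0.0955 0.237 ] F [-1.0681  0.1409 -0.2109] gap 0.062029535293433476
```

Call:
apply_moves(targets=[[0.02, -0.05, 0, 0], [0.04, -0.11, 0.0, 0], [0.06, -0.17, 0, 0], [0.08, -0.23, 0, 0], [0.1, -0.28, 0.01, 0], [0.12, -0.34, 0.02, 0], [0.14, -0.39, 0.04, 0], [0.15, -0.42, 0.05, 0], [0.15, -0.425, 0.055, 0], [0.15, -0.425, 0.055, 0], [0.15, -0.425, 0.055, 0], [0.15, -0.425, 0.055, 0]])

```text
time_s: 37.33
ee_pos: [0.3832, -0.3196, 0.1822]
orientation: [[-0.999, 0.054, 0.001], [0.054, 0.999, 0.0], [-0.001, 0.0, -1.0]]
force: [1.1, 0.4, 0.2]
finger_gap: 0.0621
finger_force: 0.0
```

```bash
python3 - <<'E'
from h import *
to((.3825,-.3206,.047,87))
E
```

```text
[0.0007, -0.0011, 0.1352, -0.1]
t 37.325 p [ 0.3832 -0.3196  0.1822] F [1.1351 0.3569 0.1874] gap 0.062087243706180455
```

Call:
apply_moves(targets=[[0.0005, -0.001, 0.03, 0], [0.0005, -0.001, 0.06, 0], [0.0005, -0.001, 0.09, 0], [0.0005, -0.001, 0.115, 0], [0.0005, -0.001, 0.13, 0], [0.0005, -0.001, 0.135, 0], [0.0005, -0.001, 0.135, 0], [0.0005, -0.001, 0.135, 0]])

```text
time_s: 38.33
ee_pos: [0.3824, -0.3219, 0.0478]
orientation: [[-0.998, 0.056, 0.002], [0.056, 0.998, -0.001], [-0.002, -0.001, -1.0]]
force: [0.7, 0.1, -0.3]
finger_gap: 0.062
finger_force: 0.0
```

Call:
apply_moves(targets=[[0, 0, 0, 0], [0, 0, 0, 0], [0, 0, 0, 0], [0, 0, 0, 0], [0, 0, 0, 0], [0, 0, 0, 0]], jaw=0.0)

```text
time_s: 39.08
ee_pos: [0.382, -0.3214, 0.0471]
orientation: [[-0.998, 0.056, 0.0], [0.056, 0.998, 0.0], [-0.0, 0.0, -1.0]]
force: [0.1, 1.2, 4.7]
finger_gap: 0.0403
finger_force: 30.0
```

```bash
python3 - <<'E'
from h import *
to((.5516,.0177,.24,86.8),(.5516,.0177,.0585,86.8))
E
```

```text
[-0.1504, 0.3481, -0.1927, -0.0]
[-0.1504, 0.3481, -0.0112, -0.0]
t 39.075 p [ 0.382  -0.3214  0.0471] F [0.1008 1.2318 4.7434] gap 0.04033421926624414
```

Call:
apply_moves(targets=[[0, 0, -0.04, 0], [0, 0, -0.09, 0], [0, 0, -0.14, 0], [0, 0, -0.19, 0], [-0.02, 0.05, -0.21, 0], [-0.045, 0.1, -0.21, 0], [-0.07, 0.155, -0.21, 0], [-0.095, 0.21, -0.21, 0], [-0.12, 0.265, -0.21, 0], [-0.14, 0.31, -0.21, 0], [-0.15, 0.34, -0.21, 0], [-0.1505, 0.348, -0.21, 0], [-0.1505, 0.348, -0.2, 0], [-0.1505, 0.348, -0.16, 0], [-0.1505, 0.348, -0.12, 0], [-0.1505, 0.348, -0.08, 0], [-0.1505, 0.348, -0.05, 0], [-0.1505, 0.348, -0.04, 0], [-0.1505, 0.348, -0.04, 0], [-0.1505, 0.348, -0.04, 0]])

```text
time_s: 41.58
ee_pos: [0.5525, 0.017, 0.0883]
orientation: [[-0.998, 0.057, 0.002], [0.057, 0.998, 0.0], [-0.002, 0.0, -1.0]]
force: [-0.2, 0.8, -0.7]
finger_gap: 0.04
finger_force: 30.0
```

Call:
apply_moves(targets=[[0, 0, 0, 0], [0, 0, 0, 0], [0, 0, 0, 0]])

```text
time_s: 41.95
ee_pos: [0.5518, 0.0176, 0.0873]
orientation: [[-0.998, 0.056, 0.001], [0.056, 0.998, 0.0], [-0.001, 0.0, -1.0]]
force: [0.0, 0.0, -1.8]
finger_gap: 0.04
finger_force: 30.0
```

```bash
python3 - <<'E'
from h import *
to((.552,.0177,.059,86.8))
E
```

```text
[-0.0002, 0.0001, 0.0283, 0.0]
t 41.95 p [0.5518 0.0176 0.0873] F [ 0.0343  0.0494 -1.7708] gap 0.03999307906562413
```

Call:
apply_moves(targets=[[0, 0, 0.005, 0], [0, 0, 0.01, 0], [0, 0, 0.015, 0], [0, 0, 0.02, 0], [0, 0, 0.024, 0], [0, 0, 0.027, 0], [0, 0, 0.0285, 0], [0, 0, 0.029, 0], [0, 0, 0.029, 0]])

```text
time_s: 43.08
ee_pos: [0.5516, 0.0175, 0.0591]
orientation: [[-0.998, 0.056, -0.0], [0.056, 0.998, 0.001], [0.0, 0.001, -1.0]]
force: [-2.5, -0.1, 8.0]
finger_gap: 0.0402
finger_force: 30.0
```

Call:
apply_moves(targets=[[0, 0, 0, 0], [0, 0, 0, 0], [0, 0, 0, 0], [0, 0, -0.02, 0], [0, 0, -0.07, 0], [0, 0, -0.13, 0], [0, 0, -0.19, 0], [0, 0, -0.24, 0], [0, 0, -0.25, 0], [0, 0, -0.25, 0]], jaw=0.06)

```text
time_s: 44.32
ee_pos: [0.5515, 0.0176, 0.3078]
orientation: [[-0.998, 0.056, 0.0], [0.056, 0.998, 0.0], [-0.0, 0.0, -1.0]]
force: [-0.6, 0.3, -0.6]
finger_gap: 0.0602
finger_force: 0.0
```

```bash
python3 - <<'E'
from h import *
O=np.array([.6331,.1302]);y=-.0567;M=np.array([[np.cos(y),-np.sin(y)],[np.sin(y),np.cos(y)]])
k=O+M@[-.185*np.cos(1.675),0];z=.03+.185*np.sin(1.675)
to((*k,.31,86.8),(*k,z-.019,86.8))
a=grab("top","t9",s=1);b=grab("side","s9",s=1)
cv2.imwrite("pics/v10.png",np.hstack([cv2.resize(a[70:250,100:350],(500,360),interpolation=2),cv2.resize(b[130:250,90:190],(300,360),interpolation=2)]))
E
```

```text
[-0.0945, 0.117, -0.0021, -0.0]
[-0.0945, 0.117, 0.1129, -0.0]
t 44.325 p [0.5515 0.0176 0.3078] F [-0.6309  0.3268 -0.6491] gap 0.06016590852333148
```

View pics/v10.png

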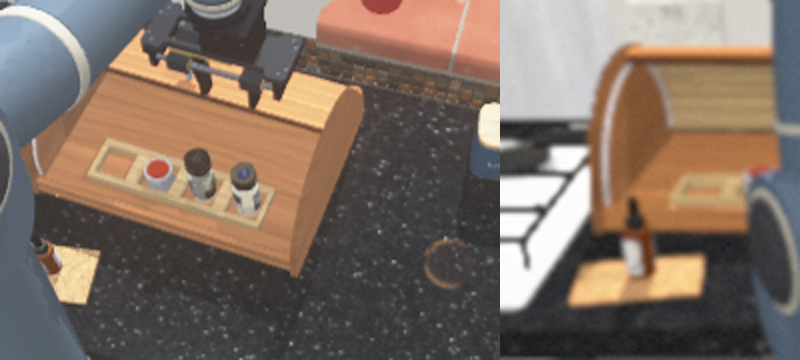

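The tin and both jars stand in pockets, the dropper stands on the mat, and the ring on the worktop is flat. Next I'll grip the knob to close the cover.

Call:
apply_moves(targets=[[-0.04, 0.05, 0, 0], [-0.08, 0.1, 0, 0], [-0.0945, 0.117, 0, 0], [-0.0945, 0.117, 0, 0], [-0.0945, 0.117, 0.03, 0], [-0.0945, 0.117, 0.06, 0], [-0.0945, 0.117, 0.085, 0], [-0.0945, 0.117, 0.1, 0], [-0.0945, 0.117, 0.109, 0], [-0.0945, 0.117, 0.109, 0], [-0.0945, 0.117, 0.109, 0]])

```text
time_s: 45.8
ee_pos: [0.6531, 0.1289, 0.2]
orientation: [[-0.998, 0.056, 0.002], [0.056, 0.998, 0.0], [-0.002, 0.001, -1.0]]
force: [-0.0, 1.3, -1.0]
finger_gap: 0.06
finger_force: 0.0
```

Call:
apply_moves(targets=[[0, 0, 0, 0], [0, 0, 0, 0], [0, 0, 0, 0], [0, 0, 0, 0], [0, 0, 0, 0], [0, 0, 0, 0]], jaw=0.0)

```text
time_s: 46.55
ee_pos: [0.6527, 0.1312, 0.1991]
orientation: [[-0.999, 0.055, 0.001], [0.055, 0.999, 0.003], [-0.0, 0.003, -1.0]]
force: [1.1, 6.0, 0.4]
finger_gap: 0.0296
finger_force: 30.0
```

```bash
python3 - <<'E'
from h import *
to()
for A in (np.linspace(1.675,.925,20),np.linspace(.925,.175,20)):
    print([[round(float(.185*(np.cos(t)-np.cos(A[0]))),3),0,round(float(-.185*(np.sin(t)-np.sin(A[0]))),3),0] for t in A])
E
```

```text
t 46.55 p [0.6527 0.1312 0.1991] F [1.101  5.9689 0.3711] gap 0.02961827525406725
[[0.0, 0, -0.0, 0], [0.007, 0, -0.001, 0], [0.015, 0, -0.001, 0], [0.022, 0, -0.001, 0], [0.029, 0, -0.001, 0], [0.036, 0, -0.0, 0], [0.044, 0, 0.001, 0], [0.051, 0, 0.002, 0], [0.058, 0, 0.003, 0], [0.065, 0, 0.005, 0], [0.072, 0, 0.007, 0], [0.079, 0, 0.009, 0], [0.086, 0, 0.011, 0], [0.093, 0, 0.014, 0], [0.099, 0, 0.017, 0], [0.106, 0, 0.021, 0], [0.112, 0, 0.024, 0], [0.119, 0, 0.028, 0], [0.125, 0, 0.032, 0], [0.131, 0, 0.036, 0]]
[[0.0, 0, -0.0, 0], [0.006, 0, 0.005, 0], [0.011, 0, 0.009, 0], [0.017, 0, 0.014, 0], [0.022, 0, 0.019, 0], [0.027, 0, 0.025, 0], [0.032, 0, 0.03, 0], [0.036, 0, 0.036, 0], [0.04, 0, 0.042, 0], [0.044, 0, 0.048, 0], [0.048, 0, 0.054, 0], [0.052, 0, 0.061, 0], [0.055, 0, 0.067, 0], [0.058, 0, 0.074, 0], [0.061, 0, 0.08, 0], [0.064, 0, 0.087, 0], [0.066, 0, 0.094, 0], [0.068, 0, 0.101, 0], [0.069, 0, 0.108, 0], [0.071, 0, 0.116, 0]]
```

Call:
apply_moves(targets=[[0.0, 0.002, 0, 0], [0.007, 0.002, -0.001, 0], [0.015, 0.002, -0.001, 0], [0.022, 0.002, -0.001, 0], [0.029, 0.002, -0.001, 0], [0.036, 0.002, 0, 0], [0.044, 0.002, 0.001, 0], [0.051, 0.002, 0.002, 0], [0.058, 0.002, 0.003, 0], [0.065, 0.002, 0.005, 0], [0.072, 0.002, 0.007, 0], [0.079, 0.002, 0.009, 0], [0.086, 0.002, 0.011, 0], [0.093, 0.002, 0.014, 0], [0.099, 0.002, 0.017, 0], [0.106, 0.002, 0.021, 0], [0.112, 0.002, 0.024, 0], [0.119, 0.002, 0.028, 0], [0.125, 0.002, 0.032, 0], [0.131, 0.002, 0.036, 0]])

```text
time_s: 49.05
ee_pos: [0.525, 0.1391, 0.1654]
orientation: [[-0.998, 0.056, 0.008], [0.056, 0.998, 0.003], [-0.008, 0.003, -1.0]]
force: [2.4, 4.1, 4.3]
finger_gap: 0.0297
finger_force: 30.0
```

Call:
apply_moves(targets=[[0.0, 0, 0, 0], [0.006, 0, 0.005, 0], [0.011, 0, 0.009, 0], [0.017, 0, 0.014, 0], [0.022, 0, 0.019, 0], [0.027, 0, 0.025, 0], [0.032, 0, 0.03, 0], [0.036, 0, 0.036, 0], [0.04, 0, 0.042, 0], [0.044, 0, 0.048, 0], [0.048, 0, 0.054, 0], [0.052, 0, 0.061, 0], [0.055, 0, 0.067, 0], [0.058, 0, 0.074, 0], [0.061, 0, 0.08, 0], [0.064, 0, 0.087, 0], [0.066, 0, 0.094, 0], [0.068, 0, 0.101, 0], [0.069, 0, 0.108, 0], [0.071, 0, 0.116, 0]])

```text
time_s: 51.55
ee_pos: [0.4506, 0.1437, 0.0474]
orientation: [[-0.999, 0.054, -0.0], [0.054, 0.999, 0.002], [0.0, 0.002, -1.0]]
force: [-1.9, 7.0, 5.5]
finger_gap: 0.0295
finger_force: 30.0
```

Call:
apply_moves(targets=[[0, 0, 0.002, 0], [0, 0, 0.003, 0], [0, 0, 0.003, 0], [0, 0, 0.003, 0]])

```text
time_s: 52.05
ee_pos: [0.4501, 0.1437, 0.0442]
orientation: [[-0.999, 0.054, -0.001], [0.054, 0.999, 0.001], [0.002, 0.001, -1.0]]
force: [-2.8, 7.2, 1.6]
finger_gap: 0.0294
finger_force: 30.0
```

Call:
apply_moves(targets=[[0, 0, 0.002, 0], [0, 0, 0.004, 0], [0, 0, 0.006, 0], [0, 0, 0.006, 0], [0, 0, 0.006, 0]])

```text
time_s: 52.68
ee_pos: [0.4503, 0.1438, 0.0411]
orientation: [[-0.999, 0.055, -0.002], [0.055, 0.999, 0.004], [0.002, 0.003, -1.0]]
force: [-10.3, 4.0, 34.1]
finger_gap: 0.0296
finger_force: 30.0
```

Call:
apply_moves(targets=[[0, 0, -0.002, 0], [0, 0, -0.002, 0], [0, 0, -0.002, 0], [0, 0, -0.002, 0]], jaw=0.07)

```text
time_s: 53.18
ee_pos: [0.4507, 0.1417, 0.0396]
orientation: [[-0.998, 0.056, -0.001], [0.056, 0.998, -0.001], [0.001, -0.001, -1.0]]
force: [-0.3, -1.2, 0.3]
finger_gap: 0.0616
finger_force: 0.0
```

Call:
apply_moves(targets=[[0, 0, 0, 0], [0, 0, 0, 0], [0, 0, -0.02, 0], [0, 0, -0.06, 0], [0, 0, -0.11, 0], [0, 0, -0.17, 0], [0, 0, -0.22, 0], [0, -0.06, -0.25, 0], [0, -0.12, -0.25, 0], [0, -0.18, -0.25, 0], [0, -0.24, -0.25, 0], [0, -0.3, -0.25, 0], [0, -0.3, -0.25, 0], [0, -0.3, -0.25, 0]])

```text
time_s: 54.92
ee_pos: [0.4341, -0.1565, 0.2898]
orientation: [[-0.998, 0.056, -0.001], [0.056, 0.998, 0.001], [0.001, 0.001, -1.0]]
force: [0.9, 0.4, -0.7]
finger_gap: 0.0699
finger_force: 0.0
```

```bash
python3 - <<'E'
from h import *
to()
a=grab("top","t10",s=1)
O=np.array([.6331,.1302]);y=-.0567;M=np.array([[np.cos(y),-np.sin(y)],[np.sin(y),np.cos(y)]])
for q in(0,.05,.1):
    an=.175+q;print(q,proj("top",[*(O+M@[-.185*np.cos(an),0]),.03+.185*np.sin(an)]))
# knob: bright grey blob
c=a[165:200,155:195].astype(int);m=((c.min(2)>110)&(c.max(2)-c.min(2)<35)).astype(np.uint8)
n,l,s,ce=cv2.connectedComponentsWithStats(m)
for i in range(1,n):
    if s[i,4]>8:print(ce[i]+[155,165],s[i])
ref=cv2.imread("pics/t1_raw.png")[165:200,155:195].astype(int);m=((ref.min(2)>110)&(ref.max(2)-ref.min(2)<35)).astype(np.uint8)
n,l,s,ce=cv2.connectedComponentsWithStats(m)
for i in range(1,n):
    if s[i,4]>8:print("start",ce[i]+[155,165],s[i])
# dropper: compare side mat region with the earlier picture
b=grab("side","s10",s=1);r=cv2.imread("pics/s9_raw.png")
print("mat diff",np.abs(b[190:235,110:165].astype(int)-r[190:235,110:165]).mean())
E
```

```text
t 54.925 p [ 0.4341 -0.1565  0.2898] F [ 0.8865  0.393  -0.7329] gap 0.0699471511603805
0 [[174.9177 182.5467]]
0.05 [[174.643  180.6344]]
0.1 [[174.4325 178.5981]]
[165.1562 174.775 ] [  4   0  11  27 160]
[176.3704 182.6296] [18 15  7  6 27]
start [174.3038 175.519 ] [14  4 11 12 79]
mat diff 13.934410774410775
```

```bash
python3 - <<'E'
from h import *
for n in("s7","s9","s10"):
    im=cv2.imread(f"pics/{n}_raw.png");c=im[185:240,105:170].astype(int)
    print(n,"bottle px",((c[...,2]<120)&(c[...,2]>c[...,0]*1.7)).sum(),"cork",((c[...,2]>150)&(c[...,0]<c[...,2]*.7)).sum(),"blue arm",((c[...,0]>c[...,2]*1.15)).sum(),"col mean",im[200:222,134:142].mean((0,1)))
E
```

```text
s7 bottle px 146 cork 1331 blue arm 8 col mean [ 75.8352  95.8523 128.8352]
s9 bottle px 143 cork 1314 blue arm 18 col mean [ 75.2727  95.2045 127.9545]
s10 bottle px 379 cork 1085 blue arm 18 col mean [ 73.2273  91.9716 122.9886]
```

```bash
python3 -c "
from station import bot
print(bot.close_job())"
```

```text
the job is handed in; nothing more can be done
None
```

I handed the job in at about 55 s: one dropper bottle stands on the cork mat, both spice jars and the tin are in their own pockets, and the cover is rolled closed to its stop; I gave the mug and honey jar a wide berth, and no verdict came back.

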